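# Load the tilting bottle rack and jack it up

### The job

Stand the two loose reagent bottles upright in the two empty cells of the tilting bottle rack, one in each. Then set the small hydraulic jack flat on the bench, with its saddle centred under the round lift pad that sticks out of the rack's side, and let go of it; pump its handle with one full trial stroke, all the way down and all the way back up, so that the rack tilts and settles level again. Last, press the pedal all the way down once more and finish while still holding it down, so that the jack alone keeps the rack tilted; leave the two bottles already in the rack in their cells, keep every bottle from falling over, and do not disturb the other things on the bench.

Things in the scene. Friction and masses are not known exactly. Their poses are not given: they have to be found in the camera images.
- bottle_1: A white 100 ml reagent bottle with a round screw cap, 122 mm tall: body 50 mm across up to 70 mm height, sloping shoulder from 70 to 86 mm, cap 32 mm across from 92 to 122 mm. 0.1 to 0.2 kg. Origin at the centre of its underside, z up its axis. Starts standing loose on the bench.
- bottle_2: A white 100 ml reagent bottle with a round screw cap, 122 mm tall: body 50 mm across up to 70 mm height, sloping shoulder from 70 to 86 mm, cap 32 mm across from 92 to 122 mm. 0.1 to 0.2 kg. Origin at the centre of its underside, z up its axis. Starts standing loose on the bench; identical to bottle_1.
- bottle_3: A white 100 ml reagent bottle with a round screw cap, 122 mm tall: body 50 mm across up to 70 mm height, sloping shoulder from 70 to 86 mm, cap 32 mm across from 92 to 122 mm. 0.1 to 0.2 kg. Origin at the centre of its underside, z up its axis. Already stands in the rack, in cell_c; stays there.
- bottle_4: A white 100 ml reagent bottle with a round screw cap, 122 mm tall: body 50 mm across up to 70 mm height, sloping shoulder from 70 to 86 mm, cap 32 mm across from 92 to 122 mm. 0.1 to 0.2 kg. Origin at the centre of its underside, z up its axis. Already stands in the rack, in cell_d; stays there.
- rack: Tilting bottle rack, fixed to the bench: two side plates (x = +-78 mm) carry a hinged tray with a white 2 x 2 crate, 150 x 150 mm, top edge 127 mm high. Origin on the bench under the crate's centre. The lift pad is on its -y side, the hinge on its +y side (along x, at y = +85 mm, 72 mm high). The cells at -x (nearer the robot) are empty.
- rack_tray (a joint): Tilt of the rack's tray about its hinge: 0 level at rest, growing as the lift pad's side goes up (rad). The tray falls back by its own weight, nothing latches. A full jack stroke under the pad brings it to about 0.16.
- cell_a (a point): Empty cell at -x on the lift pad's side. The cell is square, 67 mm wide inside, its walls rise 46 mm above its floor; the floor lies 80 mm above the bench while the rack is level. The point is the centre of the cell's floor; axes as rack (turning with the tray): x to the filled column, y from the lift pad towards the hinge. Neighbouring cells are 72 mm apart.
- cell_b (a point): Empty cell at -x on the hinge side. The cell is square, 67 mm wide inside, its walls rise 46 mm above its floor; the floor lies 80 mm above the bench while the rack is level. The point is the centre of the cell's floor; axes as rack (turning with the tray): x to the filled column, y from the lift pad towards the hinge. Neighbouring cells are 72 mm apart.
- cell_c (a point): Cell at +x on the lift pad's side, holds bottle_3. The cell is square, 67 mm wide inside, its walls rise 46 mm above its floor; the floor lies 80 mm above the bench while the rack is level. The point is the centre of the cell's floor; axes as rack (turning with the tray): x to the filled column, y from the lift pad towards the hinge. Neighbouring cells are 72 mm apart.
- cell_d (a point): Cell at +x on the hinge side, holds bottle_4. The cell is square, 67 mm wide inside, its walls rise 46 mm above its floor; the floor lies 80 mm above the bench while the rack is level. The point is the centre of the cell's floor; axes as rack (turning with the tray): x to the filled column, y from the lift pad towards the hinge. Neighbouring cells are 72 mm apart.
- lift_point (a point): Centre of the underside of the lift pad: a round steel disc, 48 mm across and 6 mm thick with a raised ring on top, on a tongue at the middle of the rack's -y side, 35 mm out from the crate. Its underside is 69 mm above the bench at rest. Below it is free.
- jack: Loose hydraulic bench jack, about 0.9 kg. Origin on its underside below the pump block; x points to the saddle (at x = +85 mm). Base plate 250 x 70 x 12 mm, x -140 to +110. Grey pump block at the origin, 44 (x) x 36 (y) mm, 12 to 78 mm high: pick the jack up by it, across y. The pump handle slants up to -x from a pivot at x = -30, height 55 mm, to a pedal 120 mm from the pivot.
- saddle_top (a point): Centre of the top of the jack's saddle: a round steel face, 32 mm across, 60 mm above the jack's underside when the handle is up (so it slides under the lift pad with 9 mm to spare). It rises straight up, 65 mm per rad of handle, by 42 mm in a full stroke, and sinks again as the handle comes up.
- saddle: The saddle itself (origin at the centre of its top).
- pump_handle (a joint): The pump handle's angle (rad): 0 up (held there by its spring; 0.5 rad above level), 0.65 fully down at its stop (0.15 rad below level). Returns by itself when let go. Pressing at the pedal takes about 1 N at the top, about 3 N at the bottom, and about 6 N at the bottom with the rack on the saddle.
- pedal_top (a point): Centre of the top face of the pedal: a flat black rubber-covered plate, 50 mm along the handle, 45 mm wide, 12 mm thick. About 118 mm above the bench with the handle up, about 43 mm fully down. The point moves on an arc about the pivot (jack x = -30 mm, height 55 mm).
- pump_pedal: The pedal with the handle's frame (its origin lies on the pivot, not on the pedal: see pedal_top).
- beaker: Bystander: open glass beaker, 64 mm across, 90 mm high. Leave alone. Origin at the centre of its underside.
- tip_box: Bystander: orange pipette tip box, 84 x 119 x 65 mm. Leave alone. Origin at the centre of its underside.
- wide_jar: Bystander: wide glass jar with a lid, 84 mm across, 110 mm high. Leave alone. Origin at the centre of its underside.
- spray_bottle: Bystander: white spray bottle with a blue head, 76 mm across, 213 mm high. Leave alone. Origin at the centre of its underside.
- tube_rack: Bystander: white rack of capped tubes, 60 x 170 x 102 mm. Leave alone. Origin at the centre of its underside.
- foil_jar: Bystander: foil-covered jar, 70 mm across, 75 mm high. Leave alone. Origin at the centre of its underside.
Mind the look-alikes: they are no part of the job. What is shaped like the bottle_1 but turquoise is not meant.

How it is judged:
On the way, in this order (a step that is already met when the one before it is completed fails the run):
1. both loose bottles stand in the two empty cells, one each, and are let go ((((x of bottle_1 in the frame of cell_a between -0.014 and 0.014 m and y of bottle_1 in the frame of cell_a between -0.014 and 0.014 m and z of bottle_1 in the frame of cell_a between -0.01 and 0.01 m and angle between the z axis of bottle_1 and the z axis of cell_a, either way round below 0.2 rad) and (x of bottle_2 in the frame of cell_b between -0.014 and 0.014 m and y of bottle_2 in the frame of cell_b between -0.014 and 0.014 m and z of bottle_2 in the frame of cell_b between -0.01 and 0.01 m and angle between the z axis of bottle_2 and the z axis of cell_b, either way round below 0.2 rad)) or ((x of bottle_1 in the frame of cell_b between -0.014 and 0.014 m and y of bottle_1 in the frame of cell_b between -0.014 and 0.014 m and z of bottle_1 in the frame of cell_b between -0.01 and 0.01 m and angle between the z axis of bottle_1 and the z axis of cell_b, either way round below 0.2 rad) and (x of bottle_2 in the frame of cell_a between -0.014 and 0.014 m and y of bottle_2 in the frame of cell_a between -0.014 and 0.014 m and z of bottle_2 in the frame of cell_a between -0.01 and 0.01 m and angle between the z axis of bottle_2 and the z axis of cell_a, either way round below 0.2 rad))) and contact force between the fingers and bottle_1 below 0.2 N and contact force between the fingers and bottle_2 below 0.2 N), for 0.2 s.
2. the jack stands flat on the bench, let go, handle up, its saddle under the lift pad (horizontal distance between saddle_top and lift_point below 0.015 m and angle between jack's own z axis and vertical below 0.05 rad and height (world z) of jack below 0.005 m and contact force between the fingers and jack below 0.2 N and value of joint pump_handle below 0.1 rad), for 0.2 s.
3. trial stroke: handle fully down, the rack tilted by the jack (value of joint pump_handle above 0.58 rad and value of joint rack_tray above 0.11 rad and contact force between saddle and rack above 1 N), for 0.1 s.
4. handle back up, the rack level again (value of joint pump_handle below 0.12 rad and value of joint rack_tray below 0.02 rad), for 0.1 s.
At the end, for the whole second after the job is handed in: Fingers hold the pedal down (handle over 0.58 rad, over 1 N); saddle, within 15 mm of the lift point, bears the pad (over 1 N); rack still, tilted over 0.11 rad, untouched by the arm; jack flat on the bench; one bottle in each cell (14 mm, 0.2 rad), bottles 3 and 4 in their own cells (all of step 3 and (((x of bottle_1 in the frame of cell_a between -0.014 and 0.014 m and y of bottle_1 in the frame of cell_a between -0.014 and 0.014 m and z of bottle_1 in the frame of cell_a between -0.01 and 0.01 m and angle between the z axis of bottle_1 and the z axis of cell_a, either way round below 0.2 rad) and (x of bottle_2 in the frame of cell_b between -0.014 and 0.014 m and y of bottle_2 in the frame of cell_b between -0.014 and 0.014 m and z of bottle_2 in the frame of cell_b between -0.01 and 0.01 m and angle between the z axis of bottle_2 and the z axis of cell_b, either way round below 0.2 rad)) or ((x of bottle_1 in the frame of cell_b between -0.014 and 0.014 m and y of bottle_1 in the frame of cell_b between -0.014 and 0.014 m and z of bottle_1 in the frame of cell_b between -0.01 and 0.01 m and angle between the z axis of bottle_1 and the z axis of cell_b, either way round below 0.2 rad) and (x of bottle_2 in the frame of cell_a between -0.014 and 0.014 m and y of bottle_2 in the frame of cell_a between -0.014 and 0.014 m and z of bottle_2 in the frame of cell_a between -0.01 and 0.01 m and angle between the z axis of bottle_2 and the z axis of cell_a, either way round below 0.2 rad))) and x of bottle_3 in the frame of cell_c between -0.014 and 0.014 m and y of bottle_3 in the frame of cell_c between -0.014 and 0.014 m and z of bottle_3 in the frame of cell_c between -0.01 and 0.01 m and angle between the z axis of bottle_3 and the z axis of cell_c, either way round below 0.2 rad and x of bottle_4 in the frame of cell_d between -0.014 and 0.014 m and y of bottle_4 in the frame of cell_d between -0.014 and 0.014 m and z of bottle_4 in the frame of cell_d between -0.01 and 0.01 m and angle between the z axis of bottle_4 and the z axis of cell_d, either way round below 0.2 rad and horizontal distance between saddle_top and lift_point below 0.015 m and angle between jack's own z axis and vertical below 0.05 rad and height (world z) of jack below 0.005 m and contact force between the fingers and pump_pedal above 1 N and contact force between each of the arm, the fingers and rack below 0.5 N and velocity of joint rack_tray between -0.05 and 0.05 rad/s); the arm keeps its last pose, push and grip.
It fails at once if a bystander is disturbed (moved over 30 mm) (distance of any of beaker, tip_box, wide_jar, spray_bottle, tube_rack, foil_jar from where it was at the start of the episode above 0.03 m).
It fails at once if a bottle falls over (leans over 0.7 rad) (angle between any of bottle_1, bottle_2, bottle_3, bottle_4's own z axis and vertical above 0.7 rad).
It also fails if it takes over 72 s, if anything falls off the work surface, if the arm or the gripper's body presses on something with over 40 N, if the wrist force passes 120 N, or if a joint passes its speed limit or range.

### The arm

A 6-joint arm with a two-finger parallel gripper is mounted at the origin on the work surface. World frame = base frame: x ahead of the robot, y to its left, z up, the work surface at z = 0. Lengths are in m, angles in rad, forces in N, time in s.
With the tool pointing down it reaches from about 0.3 to 0.775 m from the base axis. Payload 14.6 kg.
Tool frame: the origin (TCP) lies between the finger pads; the fingertips stand 14 mm ahead of it and the grasp point (between the pads) lies 5 mm behind it; z points along the fingers, y is the line along which they close (so a half turn about z gives the same grasp; the last joint's range is limited). The gripper opens to 94 mm and grips with 3 to 60 N. Pads are 16 mm wide; open, the fingers measure 119 mm over their backs; the gripper's body (75 mm by 177 mm) begins 78 mm behind the grasp point.
Start: joints at [-1.339, 0.3, 1.521, -0, 1.321, -0.067], TCP at [0.162, -0.526, 0.219] pointing down, gripper open.
Joint ranges: [-3.03, 3.03], [-0.79, 2.21], [0.23, 2.52], [-1.04, 4.18], [0, 3.07], [-2.55, 2.55]. Speed limits (rad/s): [2.22, 2.22, 2.57, 3.14, 3.14, 3.14].

### API

Orientations are given as a unit quaternion [w, x, y, z].
In Python, from workcell import read_state, viewer, ticket gives the robot as it stands.
- The arm moves only by the tool drive_tool, never from a script. Its argument "steps" is a list of rows, each a list of 7 numbers: the turn, a rotation vector about the world's x, y, z in degrees, then the shift along the world's x, y, z in m, then the finger opening in m, from 0 to 0.094. In form: [[wx, wy, wz, dx, dy, dz, hand], ...]. A call has 1 to 10 rows; each row shifts and turns the commanded pose from where the row before left it; what a row does not reach is not made up. A row lasts 1/12 s, in which the tool goes at most 41.7 mm and 7.16 degrees, less where a joint would pass 70% of its speed; a pose out of reach is approached as far as the arm can. A call with a gripper value outside its range is refused whole. The fingers move at their own pace and stop on an object; "squeeze" is the grip in N (left out, the last holds). Time passes only in rows, so rows that do not move let the fingers close. It gives the time, the measured TCP pose, the force, the opening and the grip force at its end, in the units of the state.
- read_state(): the state, without advancing time (a new reading comes with each control period).
- viewer.snapshot(name): name is "scene" or "side" or "wrist"; returns (picture, depth): 400x640x3 uint8, red, green, blue; 400x640 float32, m along the optical axis (not along the pixel's ray), 0 where there is no reading.
- viewer.get_calibration(name): a dict with "mtx" (3x3 intrinsics, pixels), "world_from_camera" (4x4, takes a point from camera to world coordinates). Camera axes: x right, y up, looking along -z (the intrinsics and any distortion apply to the point x, -y, -z); pixel columns grow to the right and rows downward; lengths in m; the calibration is good to about 2 mm. A picture is of the moment at which its call begins: read the wrist's pose just before it. get_calibration takes no time and is no camera call; for the wrist camera it gives the pose at the moment of the call.
- ticket.finish_job(): hands the job in; it is judged then, once.
The state is a dict: "time_s": time; "joints": joint angles; "qd": joint speeds; "tau": joint torques, N m; "tool_pos": TCP position; "orientation": TCP orientation; "contact_force": force on the tool from outside, world axes, zero at the start; "wrist_torque": the same for the moment, N m; "gripper_width": finger opening in m; "finger_force": force on a finger pad.
Only numpy, scipy, OpenCV 4.12 (cv2) and the standard library are available. Lean on these libraries where they do the work, as an engineer would, in place of code of your own. Each camera call takes 0.05 s, during which the arm holds its last target. There are 200 camera calls.

## Working session

There is one attempt and no reset: what is moved stays moved. The work goes in short steps, Python scripts to look and compute and a tool call to move; the robot and the scene stay as the last step left them, time stands still between calls to the robot, and variables do not carry over. Pictures are saved under pics/ and viewed, at most 10 in all, crops included, and the job is handed in when it is done.

Besides the shell and the picture viewer there is one more tool, called by a JSON object that holds its "fn" and its "kwargs". drive_tool: Moves the arm, as the interface text tells. Its arguments: {"type":"object","properties":{"steps":{"type":"array","items":{"type":"array","items":{"type":"number"}}},"squeeze":{"type":"number"}},"required":["steps"]}

```bash
mkdir -p pics
cat > h.py <<'E'
import numpy as np, cv2
from workcell import read_state, viewer, ticket
def snap(n,name):
    s=read_state(); c=viewer.get_calibration(n); p,d=viewer.snapshot(n)
    cv2.imwrite(f'pics/{name}.png',p[:,:,::-1]); np.savez(f'pics/{name}.npz',p=p,d=d,K=c['mtx'],T=c['world_from_camera'])
def load(name):
    z=np.load(f'pics/{name}.npz'); return z['p'],z['d'],z['K'],z['T']
def cloud(name):
    p,d,K,T=load(name); v,u=np.mgrid[:d.shape[0],:d.shape[1]]
    X=np.stack([(u-K[0,2])/K[0,0]*d,-(v-K[1,2])/K[1,1]*d,-d,np.ones_like(d)],-1)
    return (X@T.T)[...,:3]
def crop(name,u0,v0,u1,v1,k,out):
    p=load(name)[0]; cv2.imwrite(f'pics/{out}.png',cv2.resize(p[v0:v1,u0:u1,::-1],None,fx=k,fy=k,interpolation=cv2.INTER_CUBIC))
E
python3 - <<'E'
from h import *
for n in('scene','side'): snap(n,n+'0')
print(read_state()); print(viewer.get_calibration('scene'),viewer.get_calibration('side'))
E
```

```text
{'time_s': 0.1, 'joints': array([-1.33859998e+00,  3.00416079e-01,  1.52153469e+00,  6.11091032e-06,
        1.32069844e+00, -6.65922226e-02]), 'qd': array([ 2.24975799e-04,  5.08450700e-05, -1.54831022e-03, -1.13667503e-03,
        7.85963813e-04, -1.88262071e-03]), 'tau': array([ 1.84090430e-03, -5.32643938e+01, -3.53283298e+01,  7.09692109e-02,
        2.33749469e-02, -7.70705014e-05]), 'tool_pos': array([ 0.16184974, -0.52540887,  0.21893613]), 'orientation': array([-5.26712438e-04,  9.88861388e-01,  1.48838421e-01, -4.07426521e-05]), 'contact_force': array([-0.22430185,  0.72997381,  0.09287336]), 'wrist_torque': array([-0.05571949,  0.08442612,  0.01411084]), 'finger_force': 0.0, 'gripper_width': 0.09415212919127505}
{'mtx': array([[471.28132798,   0.        , 320.86425986],
       [  0.        , 471.28132798, 193.88703084],
       [  0.        ,   0.        ,   1.        ]]), 'world_from_camera': array([[ 0.10759026, -0.61949957,  0.77758898,  1.38505568],
       [ 0.99412196,  0.05753529, -0.09171266, -0.05283615],
       [ 0.01207715,  0.78288567,  0.62204836,  0.8082045 ],
       [ 0.        ,  0.        ,  0.        ,  1.        ]])} {'mtx': array([[368.80433415,   0.        , 317.93453263],
       [  0.        , 368.80433415, 199.32563902],
       [  0.        ,   0.        ,   1.        ]]), 'world_from_camera': array([[ 0.99927733,  0.01470742, -0.03505024,  0.47004925],
       [-0.03610697,  0.6554581 , -0.75436792, -0.64478051],
       [ 0.01187916,  0.75508832,  0.65551546,  0.72459391],
       [ 0.        ,  0.        ,  0.        ,  1.        ]])}
```

View pics/scene0.png

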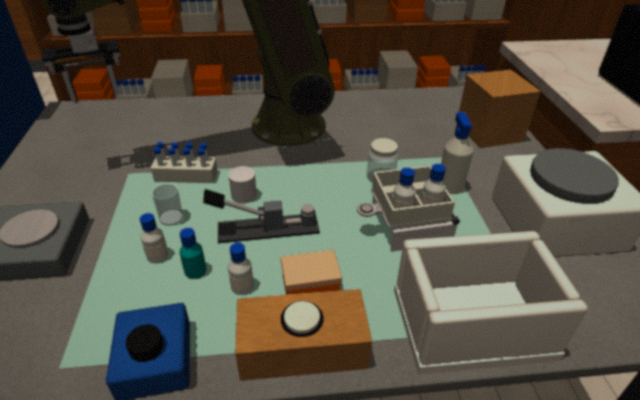

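View pics/side0.png

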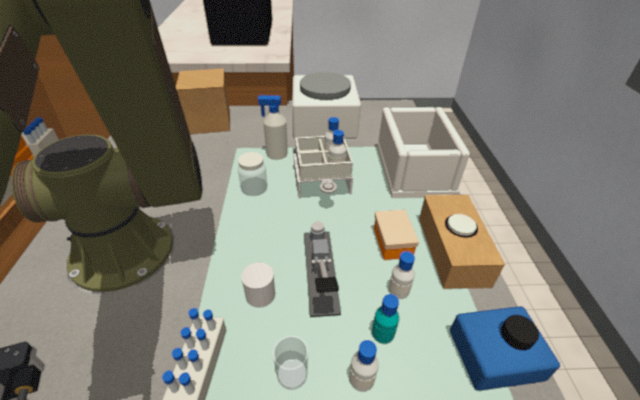

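The scene view shows the white loose bottles at (152,240) and (239,270). The turquoise look-alike is at (192,255), and the blue caps at (405,178) and (437,175) are bottles 3 and 4 in the rack. The jack is at (268,222), with its pedal at (214,199) and saddle at (308,212). The lift pad is at (367,209). I'll take the two white-bodied bottles and check that choice in a crop.

Run:
```python
from h import *
for n in('scene0','side0'):
    p,d,K,T=load(n); X=cloud(n)
    hsv=cv2.cvtColor(p,cv2.COLOR_RGB2HSV)
    m=((hsv[...,0]>105)&(hsv[...,0]<125)&(hsv[...,1]>150)&(X[...,2]>.07)&(X[...,2]<.25)&(X[...,0]>.2)&(X[...,0]<.9)&(d>0)).astype(np.uint8)
    k,l,st,c=cv2.connectedComponentsWithStats(m)
    for i in range(1,k):
        if st[i,4]>20:
            q=X[l==i]; t=q[q[:,2]>np.percentile(q[:,2],90)-.006]
            print(n,c[i].round(),st[i,4],'top',np.median(t,0).round(4),'mid',((t.min(0)+t.max(0))/2).round(4))
    for nm,(u,v) in (dict(pad=(367,209),sad=(308,209),block=(273,206),ped=(214,199),tube=(185,165),beak=(168,200),foil=(242,180)) if n=='scene0' else dict(pad=(328,185),sad=(318,228),block=(320,247),ped=(327,285),foil=(258,270),tip=(395,225))).items():
        print(n,nm,np.median(X[v-1:v+2,u-1:u+2].reshape(-1,3),0).round(4))
p=load('scene0')[0];q=load('side0')[0]
a=cv2.resize(p[170:300,125:330],None,fx=3.9,fy=3.9,interpolation=2)[:,:800]
b=cv2.resize(q[120:320,230:430],None,fx=3,fy=3,interpolation=2)
cv2.imwrite('pics/c1.png',a[:,:,::-1]);cv2.imwrite('pics/c2.png',b[:,:,::-1])
```

```text
scene0 [462. 125.] 299 top [0.3703 0.4303 0.2136] mid [0.3661 0.432  0.2128]
scene0 [158. 148.] 62 top [ 0.2611 -0.3697  0.1031] mid [ 0.2565 -0.37    0.1024]
scene0 [173. 148.] 60 top [ 0.2656 -0.3299  0.1029] mid [ 0.2611 -0.3305  0.1036]
scene0 [187. 148.] 70 top [ 0.2721 -0.2905  0.1032] mid [ 0.2632 -0.2909  0.1047]
scene0 [202. 148.] 68 top [ 0.2714 -0.2515  0.103 ] mid [ 0.2689 -0.2515  0.1024]
scene0 [437. 172.] 190 top [0.5609 0.3081 0.2022] mid [0.5573 0.3081 0.2014]
scene0 [407. 176.] 192 top [0.5697 0.2345 0.2025] mid [0.5655 0.2346 0.2013]
scene0 [147. 222.] 192 top [ 0.578  -0.3399  0.1233] mid [ 0.5768 -0.3397  0.1223]
scene0 [187. 237.] 209 top [ 0.6348 -0.2479  0.1235] mid [ 0.6325 -0.2476  0.1224]
scene0 [237. 252.] 219 top [ 0.6898 -0.1413  0.1229] mid [ 0.6871 -0.142   0.1229]
scene0 [149. 333.] 2330 top [ 0.8354 -0.2952  0.0718] mid [ 0.8393 -0.3006  0.0866]
scene0 pad [0.5428 0.1583 0.0796]
scene0 sad [0.5081 0.0196 0.0615]
scene0 block [ 0.5126 -0.065   0.0804]
scene0 ped [ 0.5197 -0.1986  0.1196]
scene0 tube [ 0.2778 -0.3031  0.0512]
scene0 beak [ 0.4682 -0.31
[... 686 characters left out ...]
98]
side0 [516. 346.] 45 top [ 0.8558 -0.3229  0.0735] mid [ 0.863  -0.3146  0.077 ]
side0 [367. 352.] 303 top [ 0.5722 -0.3415  0.1206] mid [ 0.5719 -0.3401  0.1199]
side0 [177. 354.] 79 top [ 0.2441 -0.3281  0.1007] mid [ 0.2436 -0.3273  0.0998]
side0 [193. 355.] 76 top [ 0.2715 -0.3318  0.1007] mid [ 0.2719 -0.3315  0.0997]
side0 [168. 377.] 98 top [ 0.2383 -0.3673  0.1006] mid [ 0.2386 -0.3667  0.1008]
side0 [184. 379.] 90 top [ 0.2662 -0.3714  0.1005] mid [ 0.2665 -0.3711  0.0999]
side0 pad [0.5349 0.1622 0.0765]
side0 sad [0.5018 0.0111 0.0584]
side0 block [ 0.5033 -0.0704  0.0771]
side0 ped [ 0.5107 -0.2102  0.125 ]
side0 foil [ 0.3647 -0.1305  0.074 ]
side0 tip [0.6976 0.0122 0.0642]
```

View pics/c1.png

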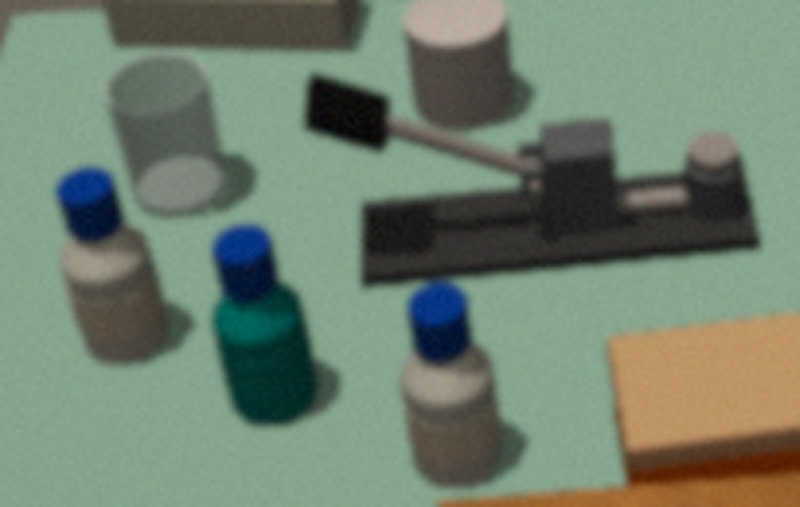

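View pics/c2.png

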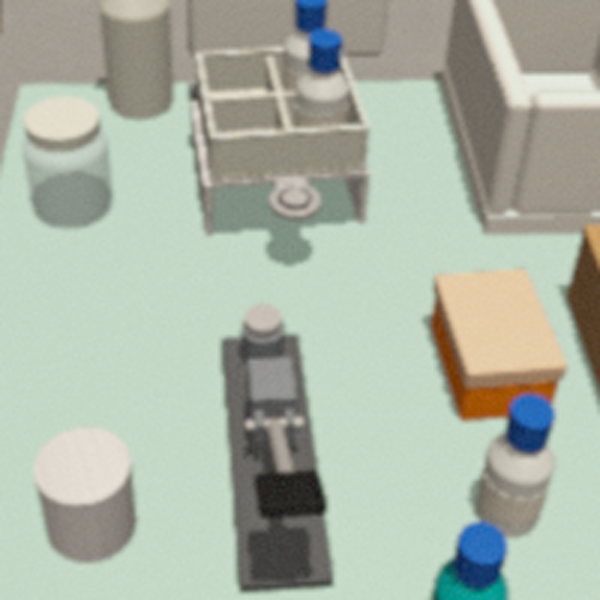

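The crops confirm the choice: the outer two bottles (c1 at 88,205 and 438,320) have white bodies, and the middle one is turquoise. Next I'll fit the rack and jack poses.

Run:
```python
from h import *
for n in('scene0','side0'):
    p,d,K,T=load(n); X=cloud(n).reshape(-1,3); C=p.reshape(-1,3).astype(int)
    def box(x0,x1,y0,y1,z0,z1): return (X[:,0]>x0)&(X[:,0]<x1)&(X[:,1]>y0)&(X[:,1]<y1)&(X[:,2]>z0)&(X[:,2]<z1)
    b=box(.3,.75,-.45,.15,-.015,.015); print(n,'bench z',np.median(X[b,2]).round(4))
    oz=.0015 if n=='scene0' else -.0015
    def rect(nm,m,filt=True):
        q=X[m][:,:2]
        if filt:
            from scipy.spatial import cKDTree
            t=cKDTree(q); q=q[[len(i)>=5 for i in t.query_ball_point(q,.006)]]
        r=cv2.minAreaRect((q*1000).astype(np.float32)); print(n,nm,len(q),np.round(r[0],1),np.round(r[1],1),round(r[2],1))
    rect('crate',box(.44,.68,.17,.37,.119+oz,.133+oz)&(C[:,0]-C[:,2]<60))
    dark=C.max(1)<75
    rect('jackbase',box(.42,.6,-.26,.07,.005+oz,.018+oz)&dark)
    rect('block',box(.45,.56,-.11,-.03,.073+oz,.084+oz))
    rect('saddle',box(.45,.56,-.03,.06,.055+oz,.066+oz))
    rect('pad',box(.49,.58,.11,.184,.07+oz,.084+oz))
    rect('pedal',box(.45,.57,-.26,-.15,.095+oz,.14+oz))
```

```text
scene0 bench z 0.0026
scene0 crate 791 [524.  266.2] [155.9 151.7] 5.5
scene0 jackbase 1441 [509.4 -81.3] [ 68.7 245. ] 2.2
scene0 block 192 [504.8 -67. ] [38.8 43.6] 1.5
scene0 saddle 103 [502.3  17.5] [29.6 32.7] 84.6
scene0 pad 235 [535.2 158.1] [50.2 48.6] 86.7
scene0 pedal 352 [ 510.7 -191.2] [48.  66.3] 2.1
side0 bench z -0.0003
side0 crate 456 [522.8 268. ] [150.  154.6] 5.7
side0 jackbase 357 [ 505.6 -143.4] [ 43.1 121.3] 0.8
side0 block 233 [502.8 -64.3] [35.8 45.5] 4.0
side0 saddle 98 [498.4  19.2] [30.1 28.2] 88.7
side0 pad 153 [532.3 159.5] [47.8 45.1] 85.1
side0 pedal 363 [ 508.8 -189.3] [44.7 68.8] 2.8
```

{"fn": "drive_tool", "kwargs": {"steps": [[0, 0, 0, 0.038, 0.017, 0, 0.094], [0, 0, 0, 0.038, 0.017, 0, 0.094], [0, 0, 0, 0.038, 0.017, 0, 0.094], [0, 0, 0, 0.038, 0.017, 0, 0.094], [0, 0, 0, 0.038, 0.017, 0, 0.094], [0, 0, 0, 0.038, 0.017, 0, 0.094], [0, 0, 0, 0.038, 0.017, 0, 0.094], [0, 0, 0, 0.038, 0.017, 0, 0.094], [0, 0, 0, 0.038, 0.017, 0, 0.094], [0, 0, 0, 0.038, 0.017, 0, 0.094]], "squeeze": 15}}

```text
time_s: 0.93
tool_pos: [0.5436, -0.3543, 0.2191]
orientation: [-0.0, 0.989, 0.149, -0.0]
contact_force: [-1.1, -1.4, 1.4]
gripper_width: 0.0938
finger_force: 0.0
```

{"fn": "drive_tool", "kwargs": {"steps": [[0, 0, 0, 0.016, 0.008, 0, 0.09], [0, 0, 0, 0.016, 0.007, 0, 0.09], [0, 0, 0, 0, 0, -0.03, 0.09], [0, 0, 0, 0, 0, -0.03, 0.09], [0, 0, 0, 0, 0, -0.03, 0.09], [0, 0, 0, 0, 0, -0.02, 0.09], [0, 0, 0, 0, 0, -0.006, 0.09], [0, 0, 0, 0, 0, 0, 0.09], [0, 0, 0, 0, 0, 0, 0.02], [0, 0, 0, 0, 0, 0, 0.02]]}}

```text
time_s: 1.77
tool_pos: [0.5746, -0.3411, 0.1054]
orientation: [0.001, 0.989, 0.149, 0.001]
contact_force: [-0.1, -0.7, 0.2]
gripper_width: 0.0798
finger_force: 0.0
```

{"fn": "drive_tool", "kwargs": {"steps": [[0, 0, 0, 0, 0, 0, 0.02], [0, 0, 0, 0, 0, 0, 0.02], [0, 0, 0, 0, 0, 0, 0.02], [0, 0, 0, 0, 0, 0, 0.02], [0, 0, 0, 0, 0, 0, 0.02], [0, 0, 0, 0, 0, 0, 0.02]]}}

```text
time_s: 2.27
tool_pos: [0.5739, -0.3406, 0.1035]
orientation: [0.0, 0.989, 0.149, 0.0]
contact_force: [-0.9, -0.6, -0.6]
gripper_width: 0.0402
finger_force: 0.0
```

{"fn": "drive_tool", "kwargs": {"steps": [[0, 0, 0, 0, 0, 0, 0.02], [0, 0, 0, 0, 0, 0, 0.02], [0, 0, 0, 0, 0, 0, 0.02], [0, 0, 0, 0, 0, 0, 0.02], [0, 0, 0, 0, 0, 0, 0.02]]}}

```text
time_s: 2.68
tool_pos: [0.5739, -0.3406, 0.1034]
orientation: [-0.0, 0.989, 0.149, -0.0]
contact_force: [-0.1, 0.2, 0.0]
gripper_width: 0.0317
finger_force: 15.0
```

Run:
```python
from h import *
snap('wrist','w1'); s=read_state(); print(s['gripper_width'],s['finger_force'],s['tool_pos'])
```

```text
0.03174739611955298 14.999658018350601 [ 0.57388999 -0.34060255  0.10340402]
```

View pics/w1.png

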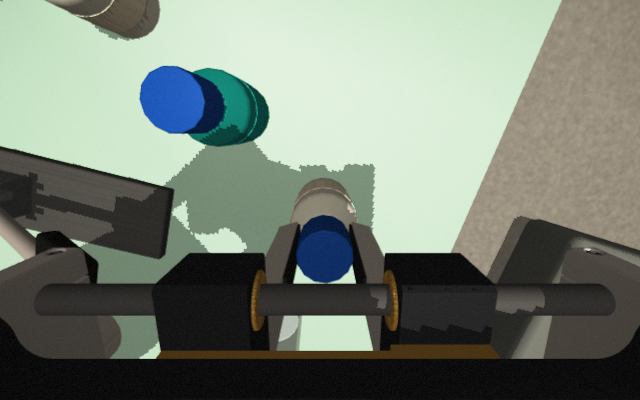

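{"fn": "drive_tool", "kwargs": {"steps": [[0, 0, 0, 0, 0, 0.015, 0.02], [0, 0, 0, 0, 0, 0.03, 0.02], [0, 0, 0, 0, 0, 0.04, 0.02], [0, 0, 0, -0.01, 0.01, 0.04, 0.02], [0, 0, 0, -0.01, 0.02, 0.03, 0.02], [0, 0, 0, -0.01, 0.03, 0.02, 0.02], [0, 0, 0, -0.01, 0.036, 0, 0.02], [0, 0, 0, -0.01, 0.036, 0, 0.02], [0, 0, 0, -0.01, 0.036, 0, 0.02], [0, 0, 0, -0.01, 0.036, 0, 0.02]]}}

```text
time_s: 3.57
tool_pos: [0.5031, -0.1353, 0.2777]
orientation: [0.0, 0.989, 0.149, 0.0]
contact_force: [1.4, 0.2, -0.4]
gripper_width: 0.032
finger_force: 15.0
```

{"fn": "drive_tool", "kwargs": {"steps": [[0, 0, 0, -0.01, 0.036, 0, 0.02], [0, 0, 0, -0.01, 0.036, 0, 0.02], [0, 0, 0, 0, 0.036, 0, 0.02], [0, 0, 0, 0, 0.036, 0, 0.02], [0, 0, 0, 0, 0.036, 0, 0.02], [0, 0, 0, 0, 0.036, 0, 0.02], [0, 0, 0, 0, 0.036, 0, 0.02], [0, 0, 0, 0, 0.036, 0, 0.02], [0, 0, 0, 0, 0.036, 0, 0.02], [0, 0, 0, 0, 0.036, 0, 0.02]]}}

```text
time_s: 4.4
tool_pos: [0.4836, 0.225, 0.2778]
orientation: [-0.0, 0.989, 0.149, 0.0]
contact_force: [1.1, -1.0, -1.2]
gripper_width: 0.0318
finger_force: 15.0
```

{"fn": "drive_tool", "kwargs": {"steps": [[0, 0, 0, 0, 0.03, 0, 0.02], [0, 0, 0, 0, 0.03, 0, 0.02], [0, 0, 0, 0, 0.0155, 0, 0.02], [0, 0, 0, 0, 0, 0, 0.02], [0, 0, 0, 0, 0, -0.03, 0.02], [0, 0, 0, 0, 0, -0.03, 0.02], [0, 0, 0, 0, 0, -0.018, 0.02], [0, 0, 0, 0, 0, -0.008, 0.02], [0, 0, 0, 0, 0, -0.006, 0.02], [0, 0, 0, 0, 0, 0, 0.02]]}}

```text
time_s: 5.23
tool_pos: [0.4843, 0.2981, 0.1856]
orientation: [0.0, 0.989, 0.149, -0.0]
contact_force: [-0.3, 0.3, -1.1]
gripper_width: 0.0315
finger_force: 15.0
```

Run:
```python
from h import *
snap('scene','s1'); snap('side','s2'); s=read_state(); print(s['gripper_width'],s['contact_force'],s['tool_pos'])
a=load('s1')[0][120:270,330:480];b=load('s2')[0][90:240,250:400]
cv2.imwrite('pics/c3.png',cv2.resize(np.hstack([a,b])[:,:,::-1],None,fx=2.66,fy=2.66,interpolation=2))
```

```text
0.03156535782599506 [ 0.32560936  0.13530924 -1.03533417] [0.48461241 0.29857612 0.18698797]
```

View pics/c3.png

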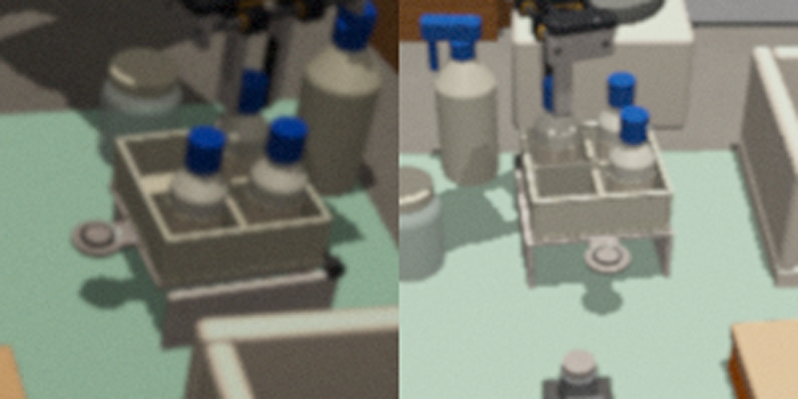

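The held bottle is inside cell b (crop: cap at (550,95) in the right half), clear of the walls. I'll set it down and release it.

{"fn": "drive_tool", "kwargs": {"steps": [[0, 0, 0, 0, 0, -0.003, 0.02], [0, 0, 0, 0, 0, 0, 0.055], [0, 0, 0, 0, 0, 0, 0.055], [0, 0, 0, 0, 0, 0, 0.055], [0, 0, 0, 0, 0, 0, 0.055], [0, 0, 0, 0, 0, 0, 0.055], [0, 0, 0, 0, 0, 0.02, 0.055], [0, 0, 0, 0, 0, 0.03, 0.055], [0, 0, 0, 0, 0, 0.04, 0.055], [0, 0, 0, 0, -0.02, 0.01, 0.055]]}}

```text
time_s: 6.17
tool_pos: [0.4847, 0.2808, 0.2884]
orientation: [-0.001, 0.989, 0.15, 0.003]
contact_force: [0.7, 0.3, 0.2]
gripper_width: 0.0547
finger_force: 0.0
```

{"fn": "drive_tool", "kwargs": {"steps": [[0, 0, 0, 0.01, -0.036, 0, 0.055], [0, 0, 0, 0.016, -0.036, 0, 0.055], [0, 0, 0, 0.016, -0.036, 0, 0.055], [0, 0, 0, 0.016, -0.036, 0, 0.055], [0, 0, 0, 0.016, -0.036, 0, 0.06], [0, 0, 0, 0.016, -0.036, 0, 0.07], [0, 0, 0, 0.016, -0.036, 0, 0.08], [0, 0, 0, 0.016, -0.036, 0, 0.08], [0, 0, 0, 0.016, -0.036, 0, 0.08], [0, 0, 0, 0.016, -0.036, 0, 0.08]]}}

```text
time_s: 7.0
tool_pos: [0.6385, -0.0833, 0.2829]
orientation: [0.0, 0.989, 0.149, 0.0]
contact_force: [0.3, 1.1, 1.3]
gripper_width: 0.0798
finger_force: 0.0
```

Run:
```python
from h import *
snap('side','s3'); snap('scene','s4'); print(read_state()['tool_pos'])
for n in('s4','s3'):
    p,d,K,T=load(n); X=cloud(n)
    hsv=cv2.cvtColor(p,cv2.COLOR_RGB2HSV)
    m=((hsv[...,0]>105)&(hsv[...,0]<125)&(hsv[...,1]>150)&(X[...,2]>.185)&(X[...,2]<.22)&(X[...,0]>.4)&(X[...,0]<.62)&(X[...,1]>.2)&(X[...,1]<.34)&(d>0)).astype(np.uint8)
    k,l,st,c=cv2.connectedComponentsWithStats(m)
    for i in range(1,k):
        if st[i,4]>20: q=X[l==i]; print(n,c[i].round(),st[i,4],((q.min(0)+q.max(0))/2).round(4),q[:,2].max().round(4))
```

```text
[ 0.63890698 -0.08615645  0.28150748]
s4 [424. 153.] 130 [0.4868 0.2955 0.1956] 0.2056
s4 [438. 170.] 146 [0.5571 0.3074 0.1955] 0.2059
s4 [407. 174.] 149 [0.5672 0.2338 0.1957] 0.2062
s3 [333. 122.] 70 [0.5542 0.3056 0.1938] 0.2024
s3 [309. 124.] 71 [0.4847 0.2947 0.1938] 0.2025
s3 [338. 135.] 82 [0.563  0.2362 0.1938] 0.2026
```

{"fn": "drive_tool", "kwargs": {"steps": [[0, 0, 0, 0.024, -0.028, 0, 0.08], [0, 0, 0, 0.023, -0.028, 0, 0.08], [0, 0, 0, 0, 0, -0.03, 0.08], [0, 0, 0, 0, 0, -0.038, 0.08], [0, 0, 0, 0, 0, -0.038, 0.08], [0, 0, 0, 0, 0, -0.035, 0.08], [0, 0, 0, 0, 0, -0.025, 0.08], [0, 0, 0, 0, 0, -0.01, 0.08], [0, 0, 0, 0, 0, 0, 0.08], [0, 0, 0, 0, 0, 0, 0.08]]}}

```text
time_s: 7.93
tool_pos: [0.6856, -0.1371, 0.1082]
orientation: [0.0, 0.989, 0.149, 0.001]
contact_force: [-0.6, -0.2, 0.3]
gripper_width: 0.08
finger_force: 0.0
```

{"fn": "drive_tool", "kwargs": {"steps": [[0, 0, 0, 0, 0, 0, 0.02], [0, 0, 0, 0, 0, 0, 0.02], [0, 0, 0, 0, 0, 0, 0.02], [0, 0, 0, 0, 0, 0, 0.02], [0, 0, 0, 0, 0, 0, 0.02], [0, 0, 0, 0, 0, 0, 0.02], [0, 0, 0, 0, 0, 0, 0.02], [0, 0, 0, 0, 0, 0, 0.02], [0, 0, 0, 0, 0, 0, 0.02], [0, 0, 0, 0, 0, 0, 0.02]]}}

```text
time_s: 8.77
tool_pos: [0.6851, -0.1373, 0.1067]
orientation: [0.0, 0.989, 0.149, -0.0]
contact_force: [1.1, -0.7, 0.5]
gripper_width: 0.0317
finger_force: 15.0
```

{"fn": "drive_tool", "kwargs": {"steps": [[0, 0, 0, 0, 0, 0.015, 0.02], [0, 0, 0, 0, 0, 0.03, 0.02], [0, 0, 0, -0.01, 0, 0.038, 0.02], [0, 0, 0, -0.02, 0.005, 0.035, 0.02], [0, 0, 0, -0.03, 0.01, 0.025, 0.02], [0, 0, 0, -0.03, 0.02, 0.02, 0.02], [0, 0, 0, -0.03, 0.025, 0.015, 0.02], [0, 0, 0, -0.03, 0.025, 0, 0.02], [0, 0, 0, -0.03, 0.025, 0, 0.02], [0, 0, 0, -0.014, 0.03, 0, 0.02]]}}

```text
time_s: 9.6
tool_pos: [0.4885, 0.0031, 0.2851]
orientation: [0.0, 0.989, 0.148, 0.0]
contact_force: [1.1, 1.2, -0.2]
gripper_width: 0.0319
finger_force: 15.0
```

{"fn": "drive_tool", "kwargs": {"steps": [[0, 0, 0, 0, 0.035, 0, 0.02], [0, 0, 0, 0, 0.035, 0, 0.02], [0, 0, 0, 0, 0.035, 0, 0.02], [0, 0, 0, 0, 0.035, 0, 0.02], [0, 0, 0, 0, 0.035, 0, 0.02], [0, 0, 0, 0, 0.03, 0, 0.02], [0, 0, 0, 0, 0.02, 0, 0.02], [0, 0, 0, 0, 0, 0, 0.02], [0, 0, 0, 0, 0, 0, 0.02]]}}

```text
time_s: 10.35
tool_pos: [0.4909, 0.2282, 0.2843]
orientation: [0.0, 0.989, 0.15, -0.0]
contact_force: [0.4, -0.4, -1.4]
gripper_width: 0.0318
finger_force: 15.0
```

Right on target over cell a. I'll lower it to 0.187 and release.

{"fn": "drive_tool", "kwargs": {"steps": [[0, 0, 0, 0, 0, -0.03, 0.02], [0, 0, 0, 0, 0, -0.03, 0.02], [0, 0, 0, 0, 0, -0.02, 0.02], [0, 0, 0, 0, 0, -0.01, 0.02], [0, 0, 0, 0, 0, -0.006, 0.02], [0, 0, 0, 0, 0, -0.002, 0.02], [0, 0, 0, 0, 0, 0, 0.02], [0, 0, 0, 0, 0, 0, 0.055], [0, 0, 0, 0, 0, 0, 0.055], [0, 0, 0, 0, 0, 0, 0.055]]}}

```text
time_s: 11.18
tool_pos: [0.4915, 0.2277, 0.1876]
orientation: [-0.0, 0.989, 0.149, 0.001]
contact_force: [-0.3, 0.5, -0.3]
gripper_width: 0.0481
finger_force: 0.0
```

{"fn": "drive_tool", "kwargs": {"steps": [[0, 0, 0, 0, 0, 0, 0.055], [0, 0, 0, 0, 0, 0, 0.055], [0, 0, 0, 0, 0, 0, 0.055], [0, 0, 0, 0, 0, 0.02, 0.055], [0, 0, 0, 0, 0, 0.03, 0.055], [0, 0, 0, 0, 0, 0.03, 0.055], [0, 0, 0, 0, -0.02, 0.02, 0.055], [0, 0, 7, 0, -0.036, 0, 0.055], [0, 0, 7, 0, -0.036, 0, 0.055], [0, 0, 7, 0, -0.036, 0, 0.08]]}}

```text
time_s: 12.02
tool_pos: [0.4911, 0.1023, 0.287]
orientation: [0.0, 0.946, 0.323, 0.0]
contact_force: [1.1, -0.8, 0.6]
gripper_width: 0.0588
finger_force: 0.0
```

{"fn": "drive_tool", "kwargs": {"steps": [[0, 0, 7, 0, -0.036, 0, 0.08], [0, 0, 7, 0, -0.036, 0, 0.08], [0, 0, 7, 0, -0.036, 0, 0.08], [0, 0, 7, 0, -0.036, 0, 0.08], [0, 0, 7, 0, -0.01, 0, 0.08], [0, 0, 7, 0, 0, 0, 0.08], [0, 0, 7, 0, 0, 0, 0.08], [0, 0, 5, 0, 0, 0, 0.08], [0, 0, 0, 0, 0, 0, 0.08]]}}

```text
time_s: 12.77
tool_pos: [0.4916, -0.042, 0.2868]
orientation: [0.0, 0.708, 0.706, 0.0]
contact_force: [0.3, 0.3, -0.2]
gripper_width: 0.0796
finger_force: 0.0
```

Run:
```python
from h import *
from scipy.spatial.transform import Rotation as R
snap('side','s5'); snap('scene','s6'); snap('wrist','w2');s=read_state(); o=s['orientation']; print(s['tool_pos'],R.from_quat(o[[1,2,3,0]]).as_matrix()[:,1])
for n in('s6','s5'):
    p,d,K,T=load(n); X=cloud(n)
    hsv=cv2.cvtColor(p,cv2.COLOR_RGB2HSV)
    m=((hsv[...,0]>105)&(hsv[...,0]<125)&(hsv[...,1]>150)&(X[...,2]>.185)&(X[...,2]<.22)&(X[...,0]>.4)&(X[...,0]<.62)&(X[...,1]>.2)&(X[...,1]<.34)&(d>0)).astype(np.uint8)
    k,l,st,c=cv2.connectedComponentsWithStats(m)
    for i in range(1,k):
        if st[i,4]>20: q=X[l==i]; print(n,c[i].round(),st[i,4],((q.min(0)+q.max(0))/2).round(4),q[:,2].max().round(4))
    X=X.reshape(-1,3); C=p.reshape(-1,3)
    for nm,a in dict(block=(.45,.56,-.11,-.03,.073,.084),sad=(.45,.56,-.03,.06,.055,.068)).items():
        q=X[(X[:,0]>a[0])&(X[:,0]<a[1])&(X[:,1]>a[2])&(X[:,1]<a[3])&(X[:,2]>a[4])&(X[:,2]<a[5])]
        if len(q)>10: print(n,nm,len(q),cv2.minAreaRect((q[:,:2]*1000).astype(np.float32)))
```

```text
[ 0.49164572 -0.04179198  0.28670317] [ 9.99961375e-01 -8.78912557e-03  2.10533311e-05]
s6 [424. 153.] 129 [0.487  0.2954 0.1956] 0.2058
s6 [394. 156.] 124 [0.4955 0.2234 0.1958] 0.2059
s6 [438. 170.] 149 [0.5578 0.3065 0.1958] 0.2066
s6 [407. 174.] 147 [0.5666 0.234  0.195 ] 0.205
s6 block 196 ((505.10552978515625, -67.49003601074219), (43.99993896484375, 40.774261474609375), 87.14623260498047)
s6 sad 107 ((501.1320495605469, 16.86602210998535), (31.630300521850586, 30.755184173583984), 49.106266021728516)
s5 [333. 124.] 35 [0.5526 0.2966 0.1939] 0.2019
s5 [308. 127.] 25 [0.4831 0.2851 0.1908] 0.1967
s5 [311. 138.] 74 [0.4901 0.2209 0.1943] 0.203
s5 block 222 ((502.8039855957031, -64.841552734375), (35.69764709472656, 45.46780014038086), 2.3146679401397705)
s5 sad 92 ((498.7629699707031, 19.786884307861328), (32.232017517089844, 30.300683975219727), 42.77472686767578)
```

View pics/w2.png

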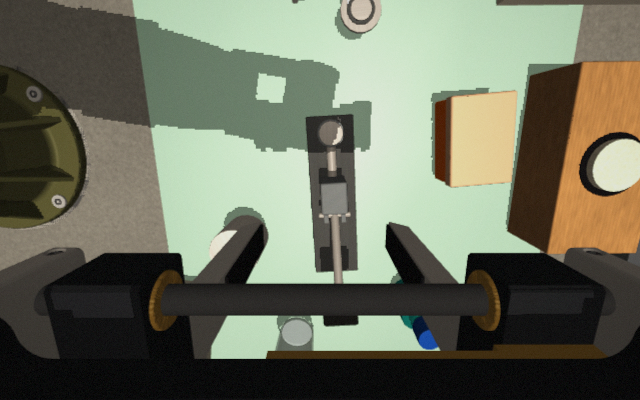

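Both bottles stand in cells a and b. The wrist view shows the pad at (360,10), the saddle at (331,132), the block at (333,195) and the jack base, all in one image. I'll measure the relative shift from that.

Run:
```python
from h import *
p,d,K,T=load('w2'); X=cloud('w2').reshape(-1,3)
for nm,a in dict(block=(.45,.56,-.11,-.03,.073,.084),sad=(.45,.56,-.03,.06,.055,.066),pad=(.49,.58,.11,.184,.07,.084),base=(.42,.6,-.23,.08,.007,.017),ped=(.45,.57,-.26,-.15,.09,.14)).items():
    q=X[(X[:,0]>a[0])&(X[:,0]<a[1])&(X[:,1]>a[2])&(X[:,1]<a[3])&(X[:,2]>a[4])&(X[:,2]<a[5])]
    if len(q)>10: print(nm,len(q),np.round(np.hstack([np.array(x).ravel() for x in cv2.minAreaRect((q[:,:2]*1000).astype(np.float32))]),1),np.median(q[:,2]))
```

```text
block 861 [ 5.054e+02 -6.290e+01  3.580e+01  4.390e+01  4.000e-01] 0.07853693437362164
sad 458 [502.   21.6  30.4  30.6  44.3] 0.060600580841210644
pad 1169 [537.1 153.8  33.7  47.7  89.8] 0.0767975358403844
base 4467 [506.9 -78.4  70.1 250.1   2.6] 0.01271123206748026
ped 517 [ 513.4 -185.    69.4   43.8   89.5] 0.12602594949351115
```

{"fn": "drive_tool", "kwargs": {"steps": [[0, 0, 3, 0.013, -0.0225, 0, 0.08], [0, 0, 0, 0, 0, -0.03, 0.08], [0, 0, 0, 0, 0, -0.04, 0.08], [0, 0, 0, 0, 0, -0.04, 0.08], [0, 0, 0, 0, 0, -0.04, 0.08], [0, 0, 0, 0, 0, -0.04, 0.08], [0, 0, 0, 0, 0, -0.03, 0.08], [0, 0, 0, 0, 0, -0.012, 0.08], [0, 0, 0, 0, 0, 0, 0.08], [0, 0, 0, 0, 0, 0, 0.03]], "squeeze": 40}}

```text
time_s: 13.75
tool_pos: [0.5047, -0.0643, 0.0548]
orientation: [-0.0, 0.691, 0.723, -0.0]
contact_force: [0.5, -0.3, 0.6]
gripper_width: 0.0764
finger_force: 0.0
```

{"fn": "drive_tool", "kwargs": {"steps": [[0, 0, 0, 0, 0, 0, 0.03], [0, 0, 0, 0, 0, 0, 0.03], [0, 0, 0, 0, 0, 0, 0.03], [0, 0, 0, 0, 0, 0, 0.03], [0, 0, 0, 0, 0, 0, 0.03], [0, 0, 0, 0, 0, 0, 0.03], [0, 0, 0, 0, 0, 0, 0.03], [0, 0, 0, 0, 0, 0, 0.03], [0, 0, 0, 0, 0, 0, 0.03], [0, 0, 0, 0, 0, 0, 0.03]]}}

```text
time_s: 14.58
tool_pos: [0.5046, -0.0644, 0.0549]
orientation: [-0.0, 0.69, 0.723, -0.0]
contact_force: [-3.7, 0.6, 6.3]
gripper_width: 0.0358
finger_force: 40.0
```

{"fn": "drive_tool", "kwargs": {"steps": [[0, 0, 0, 0, 0, 0.002, 0.03], [0, 0, 0, 0, 0, 0.002, 0.03], [0, 0, 0, 0.003, 0.005, 0, 0.03], [0, 0, 0, 0.006, 0.015, 0, 0.03], [0, 0, 0, 0.006, 0.02, 0, 0.03], [0, 0, 0, 0.006, 0.02, 0, 0.03], [0, 0, 0, 0.006, 0.015, 0, 0.03], [0, 0, 0, 0.007, 0.005, 0, 0.03], [0, 0, 0, 0, 0, 0, 0.03], [0, 0, 0, 0, 0, 0, 0.03]]}}

```text
time_s: 15.42
tool_pos: [0.5385, 0.0156, 0.0582]
orientation: [-0.0, 0.69, 0.724, -0.0]
contact_force: [1.0, -0.3, -9.4]
gripper_width: 0.0356
finger_force: 40.0
```

Run:
```python
from h import *
snap('scene','s7');snap('side','s8');snap('wrist','w3')
s=read_state();print(s['tool_pos'],s['contact_force'],s['wrist_torque'])
for n in ('s7','s8','w3'):
  p,d,K,T=load(n); X=cloud(n).reshape(-1,3)
  for nm,a in dict(sad=(.48,.58,.07,.132,.055,.071),pad=(.49,.58,.132,.184,.071,.086),base=(.45,.6,-.15,.0,.007,.024)).items():
    q=X[(X[:,0]>a[0])&(X[:,0]<a[1])&(X[:,1]>a[2])&(X[:,1]<a[3])&(X[:,2]>a[4])&(X[:,2]<a[5])]
    if len(q)>10: print(n,nm,len(q),np.round(np.hstack([np.array(x).ravel() for x in cv2.minAreaRect((q[:,:2]*1000).astype(np.float32))]),1),np.median(q[:,2]).round(4))
```

```text
[0.53829413 0.01495704 0.05848606] [ 0.13796426 -0.50780238 -7.96121868] [ 0.08151589 -0.04825336  0.04783804]
s7 sad 118 [536.   97.3  29.6  30.4   8.1] 0.0638
s7 pad 244 [535.8 158.6  50.5  50.3  80.8] 0.0769
s7 base 1103 [542.7 -64.1  73.6 125.3   2.6] 0.0165
s8 sad 42 [537.5  99.1  32.6  16.4  87.1] 0.0608
s8 base 950 [540.2 -62.9  69.9 127.9   3. ] 0.0139
w3 sad 2977 [535.8 101.4  31.4  31.   41.5] 0.0639
w3 pad 499 [537.6 139.5  28.2   5.    2.6] 0.0748
w3 base 2220 [543.4 -63.5  70.1  69.9   2.4] 0.016
```

View pics/s7.png

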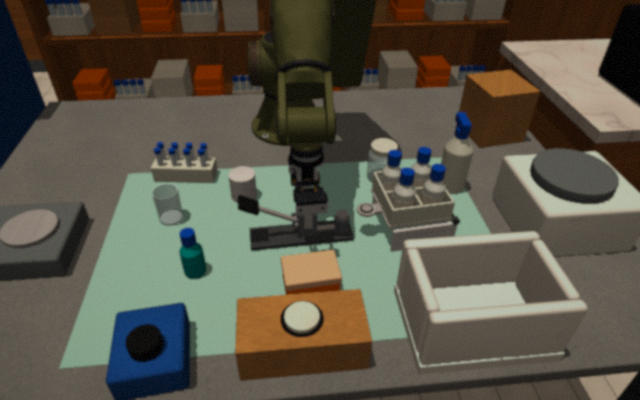

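The jack hangs level, about 4 mm up, in the gripper. The saddle is at (342,221) and the pad at (367,209), so 61 mm in y remain. I'll slide it under, set it down and release.

{"fn": "drive_tool", "kwargs": {"steps": [[0, 0, 0, 0.0005, 0.01, 0, 0.03], [0, 0, 0, 0, 0.015, 0, 0.03], [0, 0, 0, 0, 0.015, 0, 0.03], [0, 0, 0, 0, 0.015, 0, 0.03], [0, 0, 0, 0, 0.006, 0, 0.03], [0, 0, 0, 0, 0, 0, 0.03], [0, 0, 0, 0, 0, -0.0015, 0.03], [0, 0, 0, 0, 0, -0.0015, 0.03], [0, 0, 0, 0, 0, -0.001, 0.03], [0, 0, 0, 0, 0, 0, 0.03]]}}

```text
time_s: 16.4
tool_pos: [0.5391, 0.0759, 0.055]
orientation: [-0.0, 0.691, 0.723, -0.0]
contact_force: [-3.4, -1.1, -2.0]
gripper_width: 0.0361
finger_force: 40.0
```

{"fn": "drive_tool", "kwargs": {"steps": [[0, 0, 0, 0, 0, 0, 0.06], [0, 0, 0, 0, 0, 0, 0.075], [0, 0, 0, 0, 0, 0, 0.075], [0, 0, 0, 0, 0, 0, 0.075], [0, 0, 0, 0, 0, 0, 0.075], [0, 0, 0, 0, 0, 0, 0.075], [0, 0, 0, 0, 0, 0, 0.075], [0, 0, 0, 0, 0, 0.03, 0.075], [0, 0, 0, 0, 0, 0.04, 0.075], [0, 0, 0, 0, -0.005, 0.04, 0.075]]}}

```text
time_s: 17.23
tool_pos: [0.5385, 0.072, 0.1655]
orientation: [-0.001, 0.69, 0.724, -0.001]
contact_force: [0.3, 0.2, -0.1]
gripper_width: 0.0749
finger_force: 0.0
```

{"fn": "drive_tool", "kwargs": {"steps": [[0, 0, 0, 0, -0.025, 0.035, 0.075], [0, 0, 0, 0, -0.035, 0, 0.075], [0, 0, 0, 0, -0.04, 0, 0.05], [0, 0, 0, 0, -0.04, 0, 0.02], [0, 0, 0, 0, -0.03, 0, 0], [0, 0, 0, 0, -0.01, 0, 0], [0, 0, 0, 0, 0, 0, 0]]}}

```text
time_s: 17.82
tool_pos: [0.539, -0.1095, 0.1985]
orientation: [-0.0, 0.691, 0.722, -0.0]
contact_force: [-0.3, 0.1, 0.9]
gripper_width: 0.0455
finger_force: 0.0
```

Run:
```python
from h import *
snap('scene','s9');snap('side','s10');snap('wrist','w4')
s=read_state();print(s['time_s'],s['tool_pos'],s['contact_force'],s['gripper_width'])
for n in ('s9','s10','w4'):
  p,d,K,T=load(n); X=cloud(n).reshape(-1,3)
  for nm,a in dict(block=(.48,.59,.04,.11,.073,.086),pad=(.49,.58,.132,.184,.071,.086),base=(.45,.6,-.1,.1,.007,.018),ped=(.48,.6,-.12,-.02,.09,.14)).items():
    q=X[(X[:,0]>a[0])&(X[:,0]<a[1])&(X[:,1]>a[2])&(X[:,1]<a[3])&(X[:,2]>a[4])&(X[:,2]<a[5])]
    if len(q)>10: print(n,nm,len(q),np.round(np.hstack([np.array(x).ravel() for x in cv2.minAreaRect((q[:,:2]*1000).astype(np.float32))]),1),np.median(q[:,2]).round(4))
a=load('s9')[0][160:270,200:400];b=load('w4')[0]
cv2.imwrite('pics/c4.png',cv2.resize(a[:,:,::-1],None,fx=3,fy=3,interpolation=2));
cv2.imwrite('pics/c5.png',np.vstack([cv2.resize(a,(500,275)),cv2.resize(b,(500,312))])[:,:,::-1])
```

```text
17.9667 [ 0.53921324 -0.1063642   0.19854879] [-0.5713153   0.41027498 -0.29329   ] 0.03302832110937503
s9 block 204 [538.9  73.2  38.3  43.3   2.4] 0.0787
s9 pad 247 [535.2 158.6  50.4  49.4  89.3] 0.0769
s9 base 1183 [536.8   2.4  93.3 191.6   4.8] 0.0132
s9 ped 350 [546.9 -52.6  63.6  45.4  89.6] 0.1177
s10 block 91 [546.   75.5  43.8  21.1  86.4] 0.0765
s10 pad 21 [548.7 152.2  19.8  11.4  86.3] 0.074
s10 base 898 [540.3  17.6  70.2 167.1   2.6] 0.0107
s10 ped 221 [542.9 -51.9  43.8  62.9   2.7] 0.121
w4 block 932 [541.4  63.3  35.6  17.1   2.3] 0.0782
w4 base 5041 [543.6  17.5  70.2 159.6   2.6] 0.0126
w4 ped 3225 [546.4 -50.6  45.1  61.5   2.5] 0.119
```

View pics/c5.png

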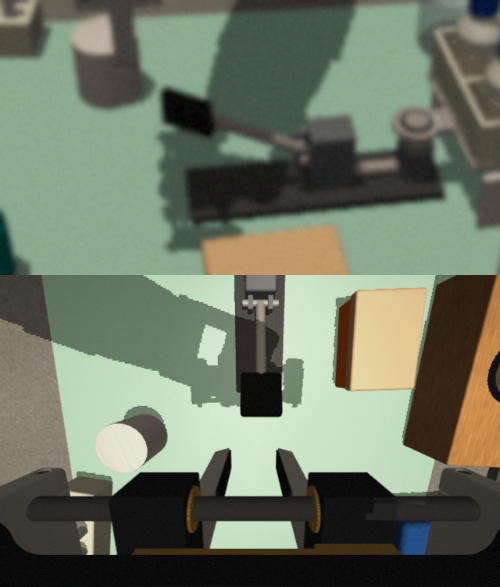

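The jack is flat and its saddle (computed at 535.3, 158.1 mm) is under the pad (535.2, 158.6 mm). The pedal is at (262,394) in the wrist half. Now I'll move the closed fingers over the pedal.

{"fn": "drive_tool", "kwargs": {"steps": [[0, 0, 0, 0.006, 0.02, 0, 0], [0, 0, 0, 0, 0.027, 0, 0], [0, 0, 0, 0, 0, -0.02, 0], [0, 0, 0, 0, 0, -0.02, 0], [0, 0, 0, 0, 0, -0.015, 0], [0, 0, 0, 0, 0, -0.003, 0], [0, 0, 0, 0, 0, 0, 0], [0, 0, 0, 0, 0, 0, 0]], "squeeze": 10}}

```text
time_s: 18.63
tool_pos: [0.5455, -0.0599, 0.1415]
orientation: [0.0, 0.69, 0.724, 0.0]
contact_force: [1.4, 0.1, 0.8]
gripper_width: 0.0005
finger_force: 0.0
```

{"fn": "drive_tool", "kwargs": {"steps": [[0, 0, 0, 0, 0, -0.008, 0], [0, 0, 0, 0, -0.004, -0.01, 0], [0, 0, 0, 0, -0.004, -0.01, 0], [0, 0, 0, 0, -0.003, -0.01, 0], [0, 0, 0, 0, -0.002, -0.01, 0], [0, 0, 0, 0, -0.001, -0.01, 0], [0, 0, 0, 0, 0, -0.01, 0], [0, 0, 0, 0, 0, -0.01, 0], [0, 0, 0, 0, 0, -0.004, 0], [0, 0, 0, 0, 0, 0, 0]]}}

```text
time_s: 19.47
tool_pos: [0.5454, -0.0753, 0.0578]
orientation: [0.0, 0.691, 0.723, 0.0]
contact_force: [0.8, -1.9, 5.9]
gripper_width: 0.0004
finger_force: 3.3
```

```bash
cat > m.py <<'E'
from h import *
import sys
a,b=sys.argv[1:]
snap('scene',a);snap('side',b)
s=read_state();print(s['time_s'],s['tool_pos'],s['contact_force'],s['gripper_width'])
for n in (a,b):
  X=cloud(n).reshape(-1,3)
  for nm,a in dict(block=(.48,.59,.04,.11,.073,.086),pad=(.49,.58,.132,.184,.067,.13),ped=(.48,.6,-.13,-.02,.025,.14)).items():
    q=X[(X[:,0]>a[0])&(X[:,0]<a[1])&(X[:,1]>a[2])&(X[:,1]<a[3])&(X[:,2]>a[4])&(X[:,2]<a[5])]
    if len(q)>10: print(n,nm,len(q),np.round(np.hstack([np.array(x).ravel() for x in cv2.minAreaRect((q[:,:2]*1000).astype(np.float32))]),1),np.median(q[:,2]).round(4))
E
python3 m.py s11 s12
```

```text
19.5667 [ 0.5453365  -0.07534772  0.05823278] [ 1.47508931 -2.57913254  5.97497202] 0.0006943824582455335
s11 block 210 [540.1  73.3  38.9  43.9   1.9] 0.0788
s11 pad 315 [535.2 161.2  46.9  49.   71.7] 0.1109
s11 ped 411 [545.9 -60.8  47.4  80.5   6.2] 0.0458
s12 ped 497 [544.5 -73.6  45.   49.9   2.8] 0.0466
```

The rack is tilted: the pad rose from 77 to 111 mm, at 6 N on the pedal. I'll hold briefly, then release upward along the arc.

{"fn": "drive_tool", "kwargs": {"steps": [[0, 0, 0, 0, 0, -0.0005, 0], [0, 0, 0, 0, 0, 0, 0], [0, 0, 0, 0, 0, 0.008, 0], [0, 0, 0, 0, 0, 0.01, 0], [0, 0, 0, 0, 0, 0.01, 0], [0, 0, 0, 0, 0.001, 0.01, 0], [0, 0, 0, 0, 0.002, 0.01, 0], [0, 0, 0, 0, 0.003, 0.01, 0], [0, 0, 0, 0, 0.004, 0.01, 0], [0, 0, 0, 0, 0.004, 0.015, 0]]}}

```text
time_s: 20.4
tool_pos: [0.5447, -0.0602, 0.1412]
orientation: [-0.001, 0.69, 0.723, -0.001]
contact_force: [0.6, 0.7, -0.0]
gripper_width: 0.0007
finger_force: 0.0
```

{"fn": "drive_tool", "kwargs": {"steps": [[0, 0, 0, 0, 0, 0.012, 0], [0, 0, 0, 0, 0, 0, 0], [0, 0, 0, 0, 0, 0, 0], [0, 0, 0, 0, 0, 0, 0], [0, 0, 0, 0, 0, 0, 0], [0, 0, 0, 0, 0, 0, 0], [0, 0, 0, 0, 0, 0, 0], [0, 0, 0, 0, 0, 0, 0]]}}

```text
time_s: 21.07
tool_pos: [0.545, -0.0606, 0.1528]
orientation: [-0.0, 0.69, 0.723, -0.0]
contact_force: [0.6, 0.8, 0.3]
gripper_width: 0.0005
finger_force: 0.0
```

```bash
python3 m.py s13 s14
```

```text
21.1667 [ 0.54509788 -0.06062079  0.15294593] [-0.30836625  0.17996334 -0.36055226] 0.00028296092337707496
s13 block 207 [539.3  73.2  40.3  43.7   2.3] 0.0788
s13 pad 249 [535.7 158.7  49.1  49.9   3.6] 0.0769
s13 ped 348 [547.2 -52.8  63.7  47.8  89.7] 0.1176
s14 block 105 [531.6  74.   43.3  23.9  87. ] 0.0766
s14 pad 41 [524.3 144.8  13.6  26.9  74.4] 0.0737
s14 ped 216 [542.9 -52.2  44.   63.7   1.5] 0.1219
```

The pedal and pad are back at rest, and the jack hasn't moved. Now the final press: dz −0.095 to a TCP height of about 0.058.

{"fn": "drive_tool", "kwargs": {"steps": [[0, 0, 0, 0, 0, -0.02, 0], [0, 0, 0, 0, -0.004, -0.01, 0], [0, 0, 0, 0, -0.004, -0.01, 0], [0, 0, 0, 0, -0.003, -0.01, 0], [0, 0, 0, 0, -0.002, -0.01, 0], [0, 0, 0, 0, -0.001, -0.01, 0], [0, 0, 0, 0, 0, -0.01, 0], [0, 0, 0, 0, 0, -0.01, 0], [0, 0, 0, 0, 0, -0.005, 0], [0, 0, 0, 0, 0, 0, 0]]}}

```text
time_s: 22.0
tool_pos: [0.5456, -0.0752, 0.0576]
orientation: [0.001, 0.691, 0.723, 0.0]
contact_force: [-0.1, -0.4, 8.1]
gripper_width: 0.0003
finger_force: 3.8
```

{"fn": "drive_tool", "kwargs": {"steps": [[0, 0, 0, 0, 0, 0, 0], [0, 0, 0, 0, 0, 0, 0], [0, 0, 0, 0, 0, 0, 0], [0, 0, 0, 0, 0, 0, 0], [0, 0, 0, 0, 0, 0, 0], [0, 0, 0, 0, 0, 0, 0]]}}

```text
time_s: 22.5
tool_pos: [0.5455, -0.0753, 0.0582]
orientation: [0.001, 0.69, 0.723, 0.0]
contact_force: [0.2, -0.9, 6.4]
gripper_width: 0.0004
finger_force: 3.2
```

```bash
python3 m.py s15 s16; python3 -c "
from h import *
crop('s15',200,130,480,280,2.8,'c6')"
```

```text
22.6 [ 0.54551997 -0.07526669  0.05820729] [ 2.40386465 -2.18782519  6.32463857] 0.000604631325966086
s15 block 204 [539.9  73.   43.8  38.1  90. ] 0.0788
s15 pad 311 [535.  162.4  46.   49.7  55.7] 0.1103
s15 ped 413 [ 5.471e+02 -5.970e+01  4.620e+01  7.920e+01  4.000e-01] 0.046
s16 ped 497 [544.5 -74.2  45.5  49.8   3.4] 0.0464
```

View pics/c6.png

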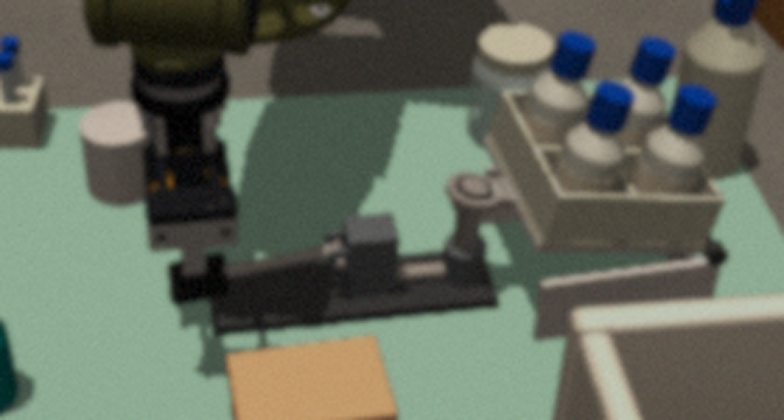

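The pedal is held down (197,285), the rack is tilted on the raised saddle (470,190), and all four bottles are in their cells. Handing in.

```bash
python3 -c "
from workcell import ticket
print(ticket.finish_job())"
```

```text
the job is handed in; nothing more can be done
None
```

I handed the job in with both bottles in cells a and b, the jack under the lift pad, the trial stroke done, and the pedal held down so the rack stays tilted; the hand-in returned no verdict.

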